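Close the paste canister and weigh its domed lid down

ROBOT

A 6-joint arm with a two-finger parallel gripper is mounted at the origin on the work surface. World frame = base frame: x ahead of the robot, y to its left, z up, the work surface at z = 0. Lengths are in m, angles in rad, forces in N, time in s.
With the tool pointing down it reaches from about 0.35 to 0.975 m from the base axis. Payload 4.9 kg.
Tool frame: the origin (TCP) lies at the very end of the fingers, on their centre line; the grasp point (between the pads) lies 19 mm behind it; z points along the fingers, y is the line along which they close (so a half turn about z gives the same grasp; the last joint's range is limited). The gripper opens to 85 mm and grips with 20 to 120 N. Pads are 22 mm wide; open, the fingers measure 114 mm over their backs; the gripper's body (76 mm by 85 mm) begins 54 mm behind the grasp point. The pads swing forward as they close: fully open they stand 13 mm farther back than shut.
Start: joints at [-1.28, 0.053, 1.613, -0, 1.476, -0.119], TCP at [0.249, -0.573, 0.231] pointing down, gripper open.
Joint ranges: [-3.01, 3.01], [-1.01, 2.22], [0.06, 2.58], [-1.02, 4.17], [0.09, 2.62], [-3.14, 3.14]. Speed limits (rad/s): [2.57, 2.57, 3.14, 3.14, 3.14, 3.14].

INTERFACE

Orientations are given as a unit quaternion [w, x, y, z].
In Python, from plant import manip gives the robot as it stands.
- The arm moves only by the tool send_rows, never from a script. Its argument "increments" is a list of rows, each an object of numbers: "claw": the closure, from -1 (fully open) to 1 (shut); "dx", "dy", "dz": the shift along the tool's x, y, z in units of 0.5 m (1.0 is 0.5 m); "yaw": the turn about the tool's z in units of 1.5 rad (1.0 is 1.5 rad). A call has 1 to 20 rows; each row is the pose to reach, as a shift and turn from the pose commanded when the call began, along the tool's axes at that moment; what a row does not reach only later rows make up. A row lasts 1/8 s, in which the tool goes at most 62.5 mm and 10.7 degrees, less where a joint would pass 70% of its speed; a pose out of reach is approached as far as the arm can. A call with a number of a shift or a turn outside -1 to 1 is refused whole. A call with a gripper value outside its range is refused whole. The fingers move at their own pace and stop on an object; the grip force is fixed at half the most. Time passes only in rows, so rows that repeat a pose let the fingers close. It gives the time, the measured TCP pose, the force, the opening and the grip force at its end, in the units of the state.
- manip.state(): the state, without advancing time (a new reading comes with each control period).
- manip.grab_frame(name): name is "scene" or "top" or "wrist"; returns the picture (400x640x3 uint8, red, green, blue); there is no depth.
- manip.camera_params(name): a dict with "camera_matrix" (3x3 intrinsics, pixels), "extrinsics" (4x4, takes a point from world to camera coordinates); the wrist camera has in their place "tool_from_camera" (4x4, takes a point from camera to tool coordinates, whose origin is the TCP and whose axes are the flange's). Camera axes: x right, y down, z forward; pixel columns grow to the right and rows downward; lengths in m; the calibration is good to about 2 mm. A picture is of the moment at which its call begins: read the wrist's pose just before it. camera_params takes no time and is no camera call.
- manip.job_done(): hands the job in; it is judged then, once.
The state is a dict: "time": time; "joint_pos": joint angles; "joint_vel": joint speeds; "joint_efforts": joint torques, N m; "tool_pos": TCP position; "tool_rot": TCP orientation; "contact_force": force on the tool from outside, world axes, zero at the start; "ft_torque": the same for the moment, N m; "gripper_width": opening from 0.0 (shut) to 1.0 (fully open); "grasp_force": force on a finger pad.
Only numpy, scipy, OpenCV 4.12 (cv2) and the standard library are available. Lean on these libraries where they do the work, as an engineer would, in place of code of your own. Each camera call takes 0.05 s, during which the arm holds its last target. There are 200 camera calls.

TASK

First lay the standing metal bar gently down on its broad side on the table and let go of it, without letting it topple or tumble. Then close the steel canister, where it stands, with its blue domed lid so that the lid sits level and fully down on the rim. Last, pick the bar up again and balance it flat and level on its broad side on the crown of the lid, as a weight to keep it shut; leave the other things on the table alone.

Things in the scene. Friction and masses are not known exactly. Their poses are not given: they have to be found in the camera images.
- canister: Loose steel canister standing upright, about 0.75 kg, 92 mm tall. Body 80 mm in diameter up to 66 mm height, then a sloping shoulder to an open neck 52 mm in outside diameter from 74 to 92 mm height (wall 2 mm). Origin: centre of its underside; z up along its axis.
- canister_rim (a point): Centre of the canister's open mouth, at the level of the rim, 92 mm above its underside.
- lid: Loose blue lid, open side down, 0.1 kg. Straight skirt 64 mm outside diameter, 21 mm high (inside 60 mm: 4 mm free round the canister's neck), topped by a smooth dome, 34 mm high overall. A flat inner face 12 mm above the lower edge rests on the rim: seated, the lower edge is 80 mm above the canister's underside. Grip it across the skirt. Origin: centre of its lower edge; z up.
- lid_crown (a point): Highest point of the lid's dome, 34 mm above its lower edge. The dome is half an ellipsoid, 32 mm in radius and 13 mm high, with a radius of curvature of about 79 mm at the crown.
- bar: Loose pale aluminium bar, a plain block 120 x 40 x 24 mm, about 0.31 kg, standing on end at the start. Origin: centre of the end it stands on; z runs along the 120 mm length (up at the start), y along the 40 mm width, x along the 24 mm thickness, so the broad sides face +x and -x. At the start its x axis points within 0.45 rad of the robot's x direction.
- bar_mid (a point): Centre of the bar (60 mm from either end).
- tape: Bystander: red roll of tape lying flat, 100 mm outside diameter, 24 mm high. Origin: centre of its underside.
- bowl: Bystander: small steel bowl, 90 mm across, 38 mm high. Origin: centre of its underside.
- paste: Bystander: standing white bottle with a yellow label and an orange cap, 56 mm in diameter, 130 mm tall. Origin: centre of its underside.
- crayons: Bystander: flat yellow box 150 x 75 x 30 mm. Origin: centre of its underside; x along its length.
- pliers: Bystander: pliers with red handles lying flat, about 180 mm long, 75 mm wide, 16 mm high. Origin: near the middle on the table; x towards the jaws.

How it is judged:
On the way, in this order (a step that is already met when the one before it is completed fails the run):
1. the bar lies on its broad side on the table, let go and still ((angle between bar's own x axis and vertical below 0.17 rad or angle between bar's own x axis and vertical above 2.97 rad) and height (world z) of bar_mid below 0.017 m and contact force between the fingers and bar below 0.1 N and linear speed of bar below 0.03 m/s), for 0.2 s.
2. the lid sits level and fully down on the canister's rim, let go (horizontal distance between lid and canister_rim below 0.006 m and z of lid in the frame of canister between 0.0775 and 0.0825 m and angle between lid's own z axis and vertical below 0.08 rad and angle between canister's own z axis and vertical below 0.05 rad and contact force between the fingers and lid below 0.1 N), for 0.2 s.
At the end, for the whole second after the job is handed in: The lid is seated on the canister (centred within 6 mm, lower edge 77.5 to 82.5 mm above its underside, lid within 0.08 and canister within 0.05 rad of upright); the bar rests still on the lid's crown on a broad side, within 0.17 rad of level, its middle within 20 mm sideways of the crown (horizontal distance between lid and canister_rim below 0.006 m and z of lid in the frame of canister between 0.0775 and 0.0825 m and angle between lid's own z axis and vertical below 0.08 rad and angle between canister's own z axis and vertical below 0.05 rad and (angle between bar's own x axis and vertical below 0.17 rad or angle between bar's own x axis and vertical above 2.97 rad) and horizontal distance between bar_mid and lid_crown below 0.02 m and distance between bar_mid and lid_crown below 0.024 m and contact force between bar and lid above 0.8 N and linear speed of bar below 0.02 m/s and angular speed of bar below 0.2 rad/s); the robot touches nothing.
It fails at once if the bar topples or tumbles (turns faster than 12 rad/s) (angular speed of bar above 12 rad/s).
It fails at once if the canister is tipped by more than 0.35 rad or shifted by more than 40 mm (angle between canister's own z axis and vertical above 0.35 rad or distance of canister from where it was at the start of the episode above 0.04 m).
It fails at once if another thing on the table is shifted by more than 25 mm (distance of any of tape, bowl, paste, crayons, pliers from where it was at the start of the episode above 0.025 m).
It also fails if it takes over 72 s, if anything falls off the work surface, if the arm or the gripper's body presses on something with over 40 N, if the wrist force passes 120 N, or if a joint passes its speed limit or range.

## Working session

There is one attempt and no reset: what is moved stays moved. The work goes in short steps, Python scripts to look and compute and a tool call to move; the robot and the scene stay as the last step left them, time stands still between calls to the robot, and variables do not carry over. Pictures are saved under pics/ and viewed, at most 10 in all, crops included, and the job is handed in when it is done.

Besides the shell and the picture viewer there is one more tool, called after ">>>" by a JSON object that holds its "method" and its "body", one argument or row to a line. send_rows: Moves the arm, as the interface text tells. Shifts and turns lie within -1 to 1; 1 stands for 0.5 m of shift or 1.5 rad of turn. Its arguments: {"type":"object","properties":{"increments":{"type":"array","items":{"type":"object","properties":{"claw":{"type":"number"},"dx":{"type":"number"},"dy":{"type":"number"},"dz":{"type":"number"},"yaw":{"type":"number"}}}}},"required":["increments"]}

```bash
mkdir -p pics; ls; cat > h.py <<'E'
import numpy as np, cv2
from plant import manip
def cam(n):
    p=manip.camera_params(n); return np.array(p["camera_matrix"]), (np.array(p["extrinsics"]) if "extrinsics" in p else None), p
def ray(n,u,v,E=None):
    K,X,_=cam(n); X=X if E is None else E
    R=X[:3,:3]; o=-R.T@X[:3,3]; d=R.T@np.linalg.solve(K,[u,v,1]); return o,d
def onz(n,u,v,z,E=None):
    o,d=ray(n,u,v,E); return o+d*(z-o[2])/d[2]
def proj(n,P,E=None):
    K,X,_=cam(n); X=X if E is None else E
    q=K@(X[:3,:3]@np.asarray(P,float)+X[:3,3]); return q[:2]/q[2]
def wristE(s):
    w,x,y,z=s["tool_rot"]; from scipy.spatial.transform import Rotation as R
    T=np.eye(4); T[:3,:3]=R.from_quat([x,y,z,w]).as_matrix(); T[:3,3]=s["tool_pos"]
    return np.linalg.inv(T@np.array(manip.camera_params("wrist")["tool_from_camera"]))
def save(n,f,crop=None,s=1):
    im=manip.grab_frame(n); cv2.imwrite("pics/raw_"+f,im[...,::-1])
    return im
E
python3 - <<'E'
from h import *
print(manip.state())
a=save("scene","s0.png"); b=save("top","t0.png")
for n in("scene","top"): print(cam(n)[0],cam(n)[1])
print(manip.camera_params("wrist"))
E
```

```text
pics
{'time': 0.0, 'joint_pos': array([-1.28000221e+00,  5.33582877e-02,  1.61429067e+00, -2.03637202e-05,
        1.47599769e+00, -1.18990781e-01]), 'joint_vel': array([ 9.37301648e-04,  1.08101304e-03, -1.83552280e-03, -5.49748822e-04,
       -8.84011857e-05, -5.51466791e-04]), 'joint_efforts': array([ 1.63628611e-03, -3.93694961e+01, -3.70170772e+01, -2.06669046e-05,
        7.14053720e-03,  4.83398452e-06]), 'tool_pos': array([ 0.24882845, -0.5726541 ,  0.23006412]), 'tool_rot': array([-1.02233578e-03,  9.79082158e-01,  2.03462706e-01, -9.82096573e-05]), 'contact_force': array([ 0.02031882, -0.19639162, -0.79248702]), 'ft_torque': array([ 0.03758618,  0.02822254, -0.03694331]), 'grasp_force': 0.0, 'gripper_width': 1.0009145219430917}
[[499.22888275   0.         322.84267698]
 [  0.         499.22888275 203.61064048]
 [  0.           0.           1.        ]] [[ 0.84516103  0.53402622  0.0227778  -0.44946755]
 [ 0.33458685 -0.49532985 -0.80168571 -0.10953334]
 [-0.41683867  0.68517467 -0.59731164  1.69364895]
 [ 0.          0.          0.          1.        ]]
[[475.09619829   0. 
[... 210 characters left out ...]
.10101381e-01  5.23127439e-01]
 [ 2.10105422e-01 -5.21252664e-04 -9.77678598e-01  1.45962479e+00]
 [ 0.00000000e+00  0.00000000e+00  0.00000000e+00  1.00000000e+00]]
{'camera_matrix': array([[298.79540187,   0.        , 311.23885417],
       [  0.        , 298.79540187, 204.33905913],
       [  0.        ,   0.        ,   1.        ]]), 'tool_from_camera': array([[-3.32319966e-04, -9.59381727e-01, -2.82110955e-01,
         7.16784789e-02],
       [ 9.99999749e-01, -4.95352230e-04,  5.06580808e-04,
        -3.37888001e-04],
       [-6.25748661e-04, -2.82110716e-01,  9.59381651e-01,
        -1.42741033e-01],
       [ 0.00000000e+00,  0.00000000e+00,  0.00000000e+00,
         1.00000000e+00]])}
```

View pics/raw_t0.png

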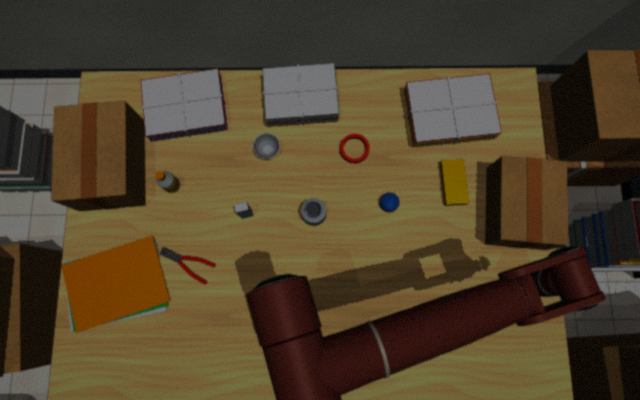

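View pics/raw_s0.png

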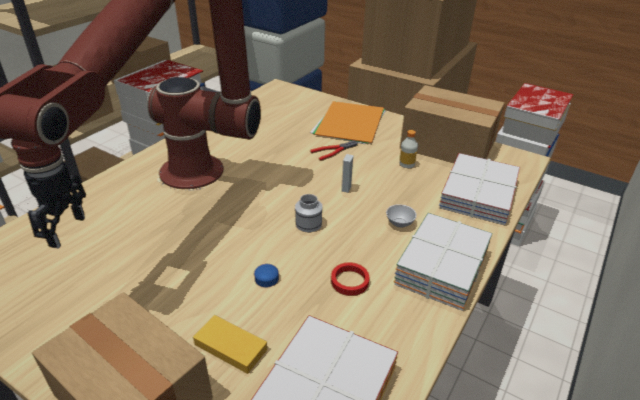

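Top view: bar top at about (241,207), canister (313,211), blue lid (389,202), bowl (266,146), pliers (187,265). Next, coarse positions and the bar's yaw.

```bash
python3 - <<'E'
from h import *
t=cv2.imread("pics/raw_t0.png"); s=cv2.imread("pics/raw_s0.png")
print("bar top",onz("top",241,207,.12),"can",onz("top",313,211,.09),"bowl",onz("top",266,146,.02),"pl",onz("top",187,265,0.01),"tape",onz("top",354,148,.01))
def blue(im): 
    m=((im[...,0].astype(int)-im[...,2]>50)&(im[...,0].astype(int)-im[...,1]>30)).astype(np.uint8); return m
for n,im,roi in(("top",t,(370,185,410,220)),("scene",s,(240,250,290,300))):
    m=blue(im); k=np.zeros_like(m); a,b,c,d=roi; k[b:d,a:c]=m[b:d,a:c]; M=cv2.moments(k,True); u,v=M["m10"]/M["m00"],M["m01"]/M["m00"]; print(n,u,v,M["m00"],onz(n,u,v,.015))
c1=cv2.resize(t[185:235,220:340],None,fx=6,fy=6,interpolation=cv2.INTER_CUBIC)
c2=cv2.resize(s[140:240,285:365],None,fx=5,fy=5,interpolation=cv2.INTER_CUBIC)
h=max(c1.shape[0],c2.shape[0])
cv2.imwrite("pics/c1.png",cv2.resize(t[190:225,225:335],None,fx=7,fy=7,interpolation=cv2.INTER_CUBIC))
E
```

```text
bar top [0.48935242 0.20285138 0.12      ] can [ 0.48066436 -0.01571956  0.09      ] bowl [0.71696676 0.14092489 0.02      ] pl [0.32410023 0.38884091 0.01      ] tape [ 0.71047596 -0.15428559  0.01      ]
top 389.43457943925233 201.64018691588785 214.0 [ 0.52383875 -0.26529404  0.015     ]
scene 265.74411764705883 273.3264705882353 340.0 [ 0.51986255 -0.25823475  0.015     ]
```

View pics/c1.png

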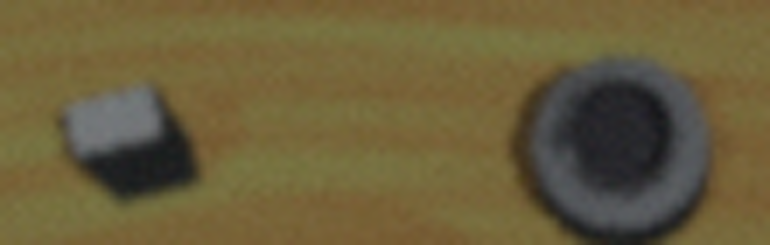

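The crop shows the bar's top face with corners near (65,118), (152,85), (168,135) and (82,155), so the bar's yaw is about 0.3 rad. The canister mouth is at the right. I'll move the wrist camera over the bar.

>>> {"method": "send_rows", "body": {
  "increments": [
    {"dx": 0.53, "dy": -0.616, "dz": -0.05, "claw": -1},
    {"dx": 0.53, "dy": -0.616, "dz": -0.05, "claw": -1},
    {"dx": 0.53, "dy": -0.616, "dz": -0.05, "claw": -1},
    {"dx": 0.53, "dy": -0.616, "dz": -0.05, "claw": -1},
    {"dx": 0.53, "dy": -0.616, "dz": -0.05, "claw": -1},
    {"dx": 0.53, "dy": -0.616, "dz": -0.05, "claw": -1},
    {"dx": 0.53, "dy": -0.616, "dz": -0.05, "claw": -1},
    {"dx": 0.53, "dy": -0.616, "dz": -0.05, "claw": -1}
  ]
}}

```text
invalid input
```

>>> {"method": "send_rows", "body": {
  "increments": [
    {"dx": 0.53, "dy": -0.616, "yaw": 0.07, "claw": -1},
    {"dx": 0.53, "dy": -0.616, "yaw": 0.07, "claw": -1},
    {"dx": 0.53, "dy": -0.616, "yaw": 0.07, "claw": -1},
    {"dx": 0.53, "dy": -0.616, "yaw": 0.07, "claw": -1},
    {"dx": 0.53, "dy": -0.616, "yaw": 0.07, "claw": -1},
    {"dx": 0.53, "dy": -0.616, "yaw": 0.07, "claw": -1},
    {"dx": 0.53, "dy": -0.616, "yaw": 0.07, "claw": -1},
    {"dx": 0.53, "dy": -0.616, "yaw": 0.07, "claw": -1},
    {"dx": 0.53, "dy": -0.616, "yaw": 0.07, "claw": -1},
    {"dx": 0.53, "dy": -0.616, "yaw": 0.07, "claw": -1}
  ]
}}

```text
invalid input
```

```bash
python3 - <<'E'
from h import *
s=manip.state(); im=save("wrist","w1.png"); np.save("w1.npy",wristE(s)); print(s["time"],s["tool_pos"],s["tool_rot"],s["contact_force"],s["joint_pos"])
E
```

```text
0.1 [ 0.24885516 -0.57269847  0.23016533] [-9.33445496e-04  9.79078547e-01  2.03480514e-01 -8.41044379e-05] [0.11018798 0.01037597 0.21874333] [-1.27998725e+00  5.33002735e-02  1.61418143e+00 -7.45807605e-06
  1.47598539e+00 -1.19013392e-01]
```

View pics/raw_w1.png

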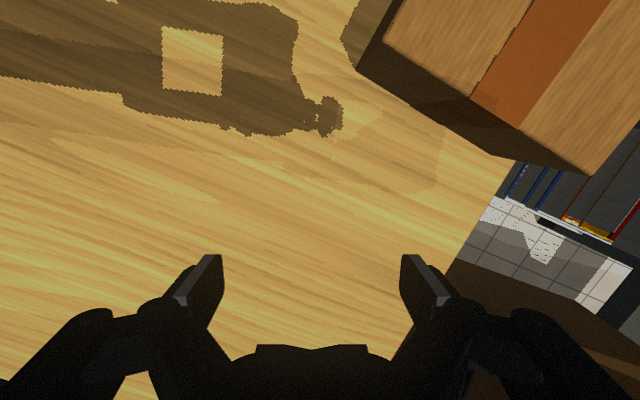

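The wrist image shows only the table, with the fingers at the bottom; the arm has not moved. Rows probably need all five keys, so I'll resend them complete.

>>> {"method": "send_rows", "body": {
  "increments": [
    {"dx": 0.53, "dy": -0.616, "dz": -0.05, "yaw": 0, "claw": -1},
    {"dx": 0.53, "dy": -0.616, "dz": -0.05, "yaw": 0, "claw": -1},
    {"dx": 0.53, "dy": -0.616, "dz": -0.05, "yaw": 0, "claw": -1},
    {"dx": 0.53, "dy": -0.616, "dz": -0.05, "yaw": 0, "claw": -1},
    {"dx": 0.53, "dy": -0.616, "dz": -0.05, "yaw": 0, "claw": -1},
    {"dx": 0.53, "dy": -0.616, "dz": -0.05, "yaw": 0, "claw": -1},
    {"dx": 0.53, "dy": -0.616, "dz": -0.05, "yaw": 0, "claw": -1}
  ]
}}

```text
time: 1.02
tool_pos: [0.3697, -0.1826, 0.2564]
tool_rot: [0.0, 0.979, 0.205, 0.0]
contact_force: [-0.0, -0.8, -0.5]
gripper_width: 0.998
grasp_force: 0.0
```

>>> {"method": "send_rows", "body": {
  "increments": [
    {"dx": 0.52, "dy": -0.61, "dz": 0, "yaw": 0.07, "claw": -1},
    {"dx": 0.52, "dy": -0.61, "dz": 0, "yaw": 0.07, "claw": -1},
    {"dx": 0.52, "dy": -0.61, "dz": 0, "yaw": 0.07, "claw": -1},
    {"dx": 0.52, "dy": -0.61, "dz": 0, "yaw": 0.07, "claw": -1},
    {"dx": 0.52, "dy": -0.61, "dz": 0, "yaw": 0.07, "claw": -1},
    {"dx": 0.52, "dy": -0.61, "dz": 0, "yaw": 0.07, "claw": -1},
    {"dx": 0.52, "dy": -0.61, "dz": 0, "yaw": 0.07, "claw": -1},
    {"dx": 0.52, "dy": -0.61, "dz": 0, "yaw": 0.07, "claw": -1}
  ]
}}

```text
time: 2.02
tool_pos: [0.486, 0.1995, 0.2556]
tool_rot: [0.0, 0.988, 0.153, -0.001]
contact_force: [0.1, -0.4, -0.4]
gripper_width: 0.999
grasp_force: 0.0
```

```bash
python3 - <<'E'
from h import *
s=manip.state(); im=save("wrist","w2.png"); np.save("w2.npy",wristE(s)); print(s["time"],s["tool_pos"],s["tool_rot"],s["contact_force"],s["joint_pos"])
E
```

```text
2.025 [0.48603612 0.19954455 0.25560742] [ 1.09316598e-04  9.88178086e-01  1.53308362e-01 -7.77087345e-04] [ 0.09127106 -0.37745729 -0.40055036] [ 2.47912406e-01 -2.00345055e-01  1.81238184e+00 -7.18518208e-05
  1.53112370e+00  1.51088084e+00]
```

View pics/raw_w2.png

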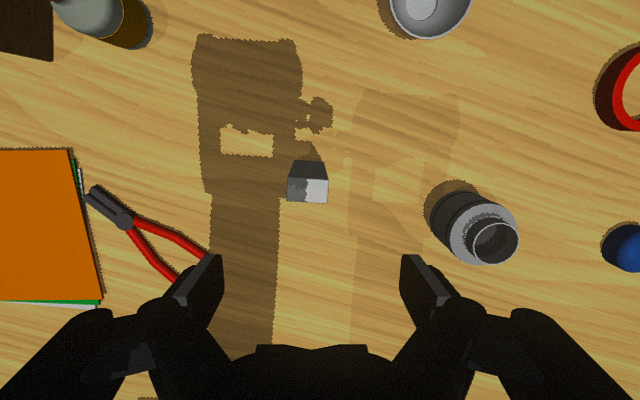

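The bar's top face is at about (287–328, 179–203), nearly aligned with the tool. The canister mouth is at (494,241) and the lid at the right edge (630,247). I'll fit the bar's top face and the canister rim.

```bash
python3 - <<'E'
from h import *
im=cv2.imread("pics/raw_w2.png"); E=np.load("w2.npy")
hsv=cv2.cvtColor(im,cv2.COLOR_BGR2HSV)
m=np.zeros(im.shape[:2],np.uint8); r=(slice(150,215),slice(275,340))
m[r]=((hsv[r][...,1]<60)&(hsv[r][...,2]>95)).astype(np.uint8)
m=cv2.morphologyEx(m,cv2.MORPH_OPEN,np.ones((3,3),np.uint8))
c=max(cv2.findContours(m,0,2)[0],key=cv2.contourArea); b=cv2.boxPoints(cv2.minAreaRect(c)); print(b,cv2.contourArea(c))
P=np.array([onz("wrist",u,v,.12,E) for u,v in b]); print(P.round(4),"centre",P.mean(0))
for i in range(4): d=P[(i+1)%4]-P[i]; print(np.linalg.norm(d).round(4),np.degrees(np.arctan2(d[1],d[0])).round(1))
cv2.imwrite("pics/c2.png",np.hstack([cv2.resize(im[155:210,280:335],None,fx=7,fy=7,interpolation=0),cv2.resize(im[175:275,420:520],(385,385),interpolation=0)]))
E
```

```text
[[293. 179.]
 [328. 179.]
 [328. 202.]
 [293. 202.]] 540.5
[[0.4947 0.2206 0.12  ]
 [0.5047 0.189  0.12  ]
 [0.4832 0.1818 0.12  ]
 [0.473  0.2141 0.12  ]] centre [0.48890409 0.20139148 0.12      ]
0.0332 -72.4
0.0227 -161.5
0.0339 107.6
0.0227 16.6
```

View pics/c2.png

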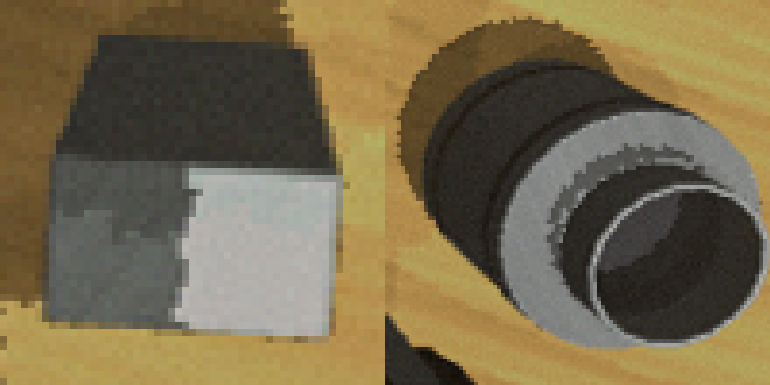

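The bar's top corners in the crop are (53,157), (340,175), (330,337) and (45,320). The canister rim ellipse is centred at about (681,264) in the crop, which is (497,243.6) in the image.

```bash
python3 - <<'E'
from h import *
E=np.load("w2.npy")
b=np.array([(53,157),(340,175),(330,337),(45,320)])/7+[280,155]
P=np.array([onz("wrist",u,v,.12,E) for u,v in b]); print(P.round(4),"centre",P.mean(0))
for i in range(4): d=P[(i+1)%4]-P[i]; print(np.linalg.norm(d).round(4),np.degrees(np.arctan2(d[1],d[0])).round(1))
print("rim",onz("wrist",497,243.6,.092,E))
s=manip.state(); w,x,y,z=s["tool_rot"]; print("toolx deg",np.degrees(2*np.arctan2(y,x)),s["tool_pos"])
T=np.linalg.inv(E); 
from scipy.spatial.transform import Rotation as R
Rm=R.from_quat([x,y,z,w]).as_matrix(); print("centre in tool",Rm.T@(P.mean(0)-s["tool_pos"]))
E
```

```text
[[0.4946 0.2259 0.12  ]
 [0.504  0.1882 0.12  ]
 [0.4819 0.1822 0.12  ]
 [0.4723 0.2206 0.12  ]] centre [0.48818325 0.20423133 0.12      ]
0.0389 -76.0
0.0229 -164.9
0.0395 104.1
0.0229 13.6
rim [ 0.48728082 -0.01670127  0.092     ]
toolx deg 17.548742834995302 [0.48596765 0.19845468 0.25573174]
centre in tool [ 0.004046   -0.00488757  0.13572444]
```

>>> {"method": "send_rows", "body": {
  "increments": [
    {"dx": -0.004, "dy": -0.01, "dz": 0, "yaw": 0.04, "claw": -1},
    {"dx": -0.004, "dy": -0.01, "dz": 0.12, "yaw": 0.04, "claw": -1},
    {"dx": -0.004, "dy": -0.01, "dz": 0.24, "yaw": 0.04, "claw": -1},
    {"dx": -0.004, "dy": -0.01, "dz": 0.36, "yaw": 0.04, "claw": -1},
    {"dx": -0.004, "dy": -0.01, "dz": 0.36, "yaw": 0.04, "claw": -0.2},
    {"dx": -0.004, "dy": -0.01, "dz": 0.36, "yaw": 0.04, "claw": -0.05},
    {"dx": -0.004, "dy": -0.01, "dz": 0.36, "yaw": 0.04, "claw": -0.05},
    {"dx": -0.004, "dy": -0.01, "dz": 0.36, "yaw": 0.04, "claw": -0.05},
    {"dx": -0.004, "dy": -0.01, "dz": 0.36, "yaw": 0.04, "claw": -0.05}
  ]
}}

```text
time: 3.2
tool_pos: [0.4837, 0.2026, 0.0777]
tool_rot: [-0.0, 0.993, 0.122, 0.001]
contact_force: [-0.4, -0.8, 0.5]
gripper_width: 0.525
grasp_force: 0.0
```

```bash
python3 - <<'E'
from h import *
s=manip.state(); im=save("wrist","w3.png"); np.save("w3.npy",wristE(s)); print(s["time"],s["tool_pos"],s["contact_force"],s["gripper_width"],s["grasp_force"])
t=save("scene","s3.png")
cv2.imwrite("pics/c3.png",np.hstack([im[100:400,120:520],cv2.resize(t[120:220,280:413],(400,300))])[...,::-1])
E
```

```text
3.2 [0.48369004 0.20261497 0.07766505] [-0.39194462 -0.78712957  0.46941955] 0.5249159385788942 0.0
```

View pics/c3.png

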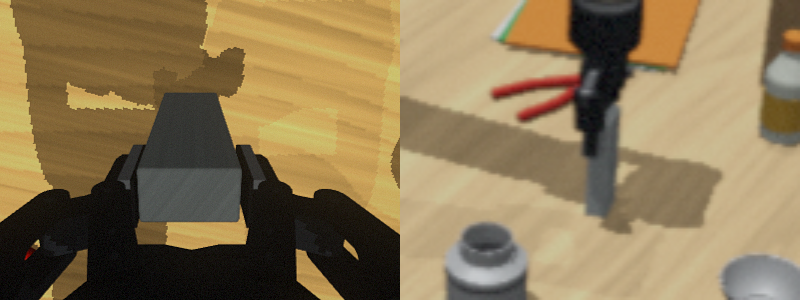

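The bar stands centred between the pads, which sit toward its near (−x) side as intended. I'll close gradually to see whether the grip can be light.

>>> {"method": "send_rows", "body": {
  "increments": [
    {"dx": 0, "dy": 0, "dz": 0, "yaw": 0, "claw": 0.05},
    {"dx": 0, "dy": 0, "dz": 0, "yaw": 0, "claw": 0.05},
    {"dx": 0, "dy": 0, "dz": 0, "yaw": 0, "claw": 0.07},
    {"dx": 0, "dy": 0, "dz": 0, "yaw": 0, "claw": 0.07}
  ]
}}

```text
time: 3.8
tool_pos: [0.4829, 0.2026, 0.0764]
tool_rot: [-0.0, 0.993, 0.122, -0.0]
contact_force: [-0.5, 1.5, 2.2]
gripper_width: 0.47
grasp_force: 10.8
```

Grip force follows the claw command (10.8 N here), so a light pinch can act as a pivot. I'll tip the bar toward +x along an arc about its base edge, first to about 0.35 rad.

>>> {"method": "send_rows", "body": {
  "increments": [
    {"dx": 0.01, "dy": 0, "dz": 0.0015, "yaw": 0, "claw": 0.07},
    {"dx": 0.02, "dy": 0, "dz": 0.001, "yaw": 0, "claw": 0.07},
    {"dx": 0.03, "dy": 0, "dz": 0, "yaw": 0, "claw": 0.07},
    {"dx": 0.04, "dy": 0, "dz": 0, "yaw": 0, "claw": 0.07},
    {"dx": 0.054, "dy": 0, "dz": 0.001, "yaw": 0, "claw": 0.07},
    {"dx": 0.069, "dy": 0, "dz": 0.003, "yaw": 0, "claw": 0.07},
    {"dx": 0.069, "dy": 0, "dz": 0.003, "yaw": 0, "claw": 0.07}
  ]
}}

```text
time: 4.68
tool_pos: [0.5171, 0.2105, 0.0744]
tool_rot: [0.0, 0.993, 0.122, 0.0]
contact_force: [0.3, 0.7, 0.3]
gripper_width: 0.469
grasp_force: 9.4
```

```bash
python3 - <<'E'
from h import *
s=manip.state(); im=save("wrist","w4.png"); print(s["time"],s["tool_pos"],s["contact_force"],s["gripper_width"],s["grasp_force"])
t=save("scene","s4.png")
cv2.imwrite("pics/c4.png",np.hstack([im[100:400,120:520],cv2.resize(t[120:220,280:413],(400,300))])[...,::-1])
E
```

```text
4.675 [0.5171425  0.21050225 0.07439473] [0.31260544 0.72830333 0.27010502] 0.46935560574257473 9.414016306400299
```

View pics/c4.png

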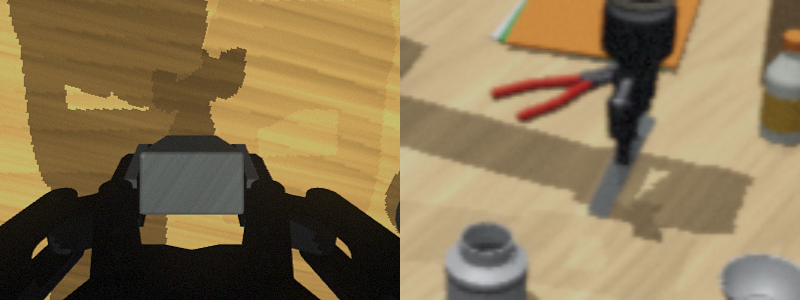

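The bar is tilted about 0.35 rad, with its base where it was. I'll continue the arc to flat.

>>> {"method": "send_rows", "body": {
  "increments": [
    {"dx": 0.029, "dy": 0, "dz": 0.007, "yaw": 0, "claw": 0.07},
    {"dx": 0.057, "dy": 0, "dz": 0.018, "yaw": 0, "claw": 0.07},
    {"dx": 0.082, "dy": 0, "dz": 0.033, "yaw": 0, "claw": 0.07},
    {"dx": 0.105, "dy": 0, "dz": 0.052, "yaw": 0, "claw": 0.07},
    {"dx": 0.125, "dy": 0, "dz": 0.074, "yaw": 0, "claw": 0.07},
    {"dx": 0.141, "dy": 0, "dz": 0.098, "yaw": 0, "claw": 0.07},
    {"dx": 0.153, "dy": 0, "dz": 0.123, "yaw": 0, "claw": 0.07},
    {"dx": 0.159, "dy": 0, "dz": 0.138, "yaw": 0, "claw": 0.07},
    {"dx": 0.162, "dy": 0, "dz": 0.143, "yaw": 0, "claw": 0.07},
    {"dx": 0.162, "dy": 0, "dz": 0.143, "yaw": 0, "claw": 0.07}
  ]
}}

```text
time: 6.02
tool_pos: [0.5947, 0.2305, 0.0029]
tool_rot: [-0.0, 0.993, 0.122, -0.0]
contact_force: [-0.3, -0.4, -2.7]
gripper_width: 0.474
grasp_force: 8.8
```

```bash
python3 - <<'E'
from h import *
s=manip.state(); im=save("wrist","w5.png"); np.save("w5.npy",wristE(s)); print(s["time"],s["tool_pos"],s["contact_force"],s["gripper_width"],s["grasp_force"])
t=save("scene","s5.png")
cv2.imwrite("pics/c5.png",np.hstack([im[100:400,120:520],cv2.resize(t[120:220,280:413],(400,300))])[...,::-1])
E
```

```text
6.025 [0.5947077  0.23047926 0.00293962] [-0.28704535 -0.42702748 -2.71074751] 0.47417678872840435 8.787831366062164
```

View pics/c5.png

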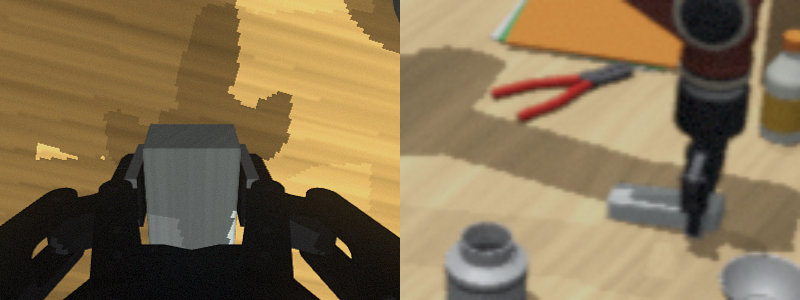

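The bar lies practically flat. I'll open gently, wait, then rise.

>>> {"method": "send_rows", "body": {
  "increments": [
    {"dx": 0, "dy": 0, "dz": 0, "yaw": 0, "claw": 0.03},
    {"dx": 0, "dy": 0, "dz": 0, "yaw": 0, "claw": -0.1},
    {"dx": 0, "dy": 0, "dz": 0, "yaw": 0, "claw": -0.4},
    {"dx": 0, "dy": 0, "dz": 0, "yaw": 0, "claw": -0.6},
    {"dx": 0, "dy": 0, "dz": 0, "yaw": 0, "claw": -0.6},
    {"dx": 0, "dy": 0, "dz": -0.1, "yaw": 0, "claw": -0.6},
    {"dx": -0.08, "dy": 0, "dz": -0.2, "yaw": 0, "claw": -1},
    {"dx": -0.16, "dy": 0, "dz": -0.32, "yaw": 0, "claw": -1},
    {"dx": -0.16, "dy": 0, "dz": -0.4, "yaw": 0, "claw": -1},
    {"dx": -0.16, "dy": 0, "dz": -0.4, "yaw": 0, "claw": -1},
    {"dx": -0.16, "dy": 0, "dz": -0.4, "yaw": 0, "claw": -1}
  ]
}}

```text
time: 7.5
tool_pos: [0.5172, 0.2109, 0.203]
tool_rot: [0.0, 0.993, 0.122, -0.0]
contact_force: [-0.3, -0.5, -0.1]
gripper_width: 0.997
grasp_force: 0.0
```

```bash
python3 - <<'E'
from h import *
from scipy.spatial.transform import Rotation as R
s=manip.state(); im=save("wrist","w6.png"); E=wristE(s);np.save("w6.npy",E); print(s["time"],s["tool_pos"],s["contact_force"],s["gripper_width"],s["grasp_force"])
hsv=cv2.cvtColor(im,cv2.COLOR_RGB2HSV)
w,x,y,z=s["tool_rot"]
pb=proj("wrist",[.547,.218,.024],E); print("predicted",pb)
m=((hsv[...,1]<75)&(hsv[...,2]>75)).astype(np.uint8)
k=np.zeros_like(m); u,v=pb.astype(int); k[v-70:v+80,u-50:u+50]=m[v-70:v+80,u-50:u+50]
k=cv2.morphologyEx(k,cv2.MORPH_OPEN,np.ones((3,3),np.uint8))
c=max(cv2.findContours(k,0,2)[0],key=cv2.contourArea); b=cv2.boxPoints(cv2.minAreaRect(c)); print(b.round(1),cv2.contourArea(c))
P=np.array([onz("wrist",a,e,.024,E) for a,e in b]); print(P.round(4),"centre",P.mean(0))
for i in range(4): d=P[(i+1)%4]-P[i]; print(np.linalg.norm(d).round(4),np.degrees(np.arctan2(d[1],d[0])).round(1))
o=im.copy(); cv2.drawContours(o,[b.round().astype(int)],-1,(255,0,0),1)
cv2.imwrite("pics/c6.png",o[...,::-1])
E
```

```text
7.5 [0.51718183 0.21092956 0.20301069] [-0.28352033 -0.49580098 -0.0657198 ] 0.997416230840668 0.0
predicted [311.71145464 156.34331358]
[[292.  86.]
 [330.  86.]
 [330. 197.]
 [292. 197.]] 4023.0
[[0.6105 0.2543 0.024 ]
 [0.6197 0.2172 0.024 ]
 [0.5082 0.1873 0.024 ]
 [0.4979 0.2284 0.024 ]] centre [0.55908668 0.22179701 0.024     ]
0.0382 -76.0
0.1155 -165.0
0.0423 104.0
0.1155 13.0
```

View pics/c6.png

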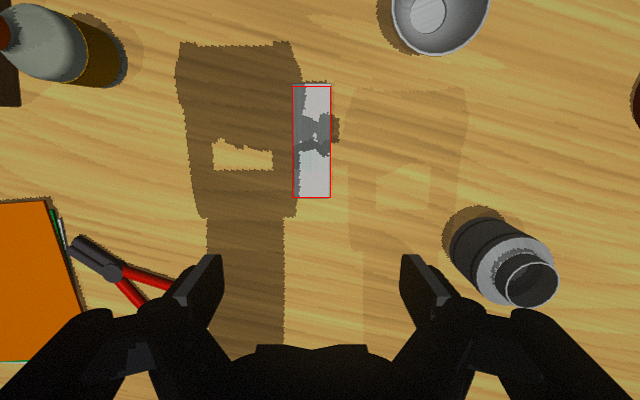

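The bar lies flat with its centre near (0.559, 0.222) at 14° yaw; canister and bystanders are undisturbed. That was the tenth picture, so the rest is numeric. I'll put the camera straight above the canister so that its circles are concentric.

>>> {"method": "send_rows", "body": {
  "increments": [
    {"dx": -0.31, "dy": 0.43, "dz": -0.1, "yaw": 0, "claw": -1},
    {"dx": -0.31, "dy": 0.43, "dz": -0.1, "yaw": 0, "claw": -1},
    {"dx": -0.31, "dy": 0.43, "dz": -0.1, "yaw": 0, "claw": -1},
    {"dx": -0.31, "dy": 0.43, "dz": -0.1, "yaw": 0, "claw": -1},
    {"dx": -0.31, "dy": 0.43, "dz": -0.1, "yaw": 0, "claw": -1},
    {"dx": -0.31, "dy": 0.43, "dz": -0.1, "yaw": 0, "claw": -1},
    {"dx": -0.31, "dy": 0.43, "dz": -0.1, "yaw": 0, "claw": -1},
    {"dx": -0.31, "dy": 0.43, "dz": -0.1, "yaw": 0, "claw": -1},
    {"dx": -0.31, "dy": 0.43, "dz": -0.1, "yaw": 0, "claw": -1}
  ]
}}

```text
time: 8.68
tool_pos: [0.4192, -0.0344, 0.2529]
tool_rot: [-0.0, 0.992, 0.123, -0.0]
contact_force: [-0.2, -0.3, -0.2]
gripper_width: 1.001
grasp_force: 0.0
```

```bash
cat >> h.py <<'E'
def blob(n,E,g,z,mask,half):
    "largest contour of mask near projected guess g -> points on plane z, circle fit"
    u,v=proj(n,g,E).astype(int); k=np.zeros_like(mask); r=(slice(max(v-half,0),v+half),slice(max(u-half,0),u+half)); k[r]=mask[r]
    k=cv2.morphologyEx(k,cv2.MORPH_CLOSE,np.ones((5,5),np.uint8)); k=cv2.morphologyEx(k,cv2.MORPH_OPEN,np.ones((5,5),np.uint8))
    c=max(cv2.findContours(k,0,cv2.CHAIN_APPROX_NONE)[0],key=cv2.contourArea)
    P=np.array([onz(n,a,e,z,E)[:2] for a,e in c[:,0,:]])
    (cx,cy),rad=cv2.minEnclosingCircle(P.astype(np.float32)); 
    A=np.c_[2*P,np.ones(len(P))]; q=np.linalg.lstsq(A,(P**2).sum(1),rcond=None)[0]; rr=np.sqrt(q[2]+q[0]**2+q[1]**2)
    return c,q[:2],rr,np.abs(np.linalg.norm(P-q[:2],axis=1)-rr).max()
E
python3 - <<'E'
from h import *
s=manip.state(); im=save("wrist","w7.png"); E=wristE(s);np.save("w7.npy",E); print(s["time"],s["tool_pos"])
hsv=cv2.cvtColor(im,cv2.COLOR_RGB2HSV)
print("guess px",proj("wrist",[.487,-.017,.066],E), "prev look",onz("wrist",532,284,.092,np.load("w6.npy")))
for th in(60,80,100):
    c,q,r,e=blob("wrist",E,[.487,-.017,.066],.066,(hsv[...,1]<th).astype(np.uint8),60); print("body",th,q,r,e)
# rim: bright thin ring; list edges along radial scans
g=cv2.cvtColor(im,cv2.COLOR_RGB2GRAY).astype(np.float32)
c0=q
pts=[]
for a in np.linspace(0,2*np.pi,48,endpoint=False):
    rs=np.arange(.020,.031,.0005); val=[]
    for r in rs:
        u,v=proj("wrist",[c0[0]+r*np.cos(a),c0[1]+r*np.sin(a),.092],E); val.append(cv2.getRectSubPix(g,(1,1),(float(u),float(v)))[0,0])
    i=int(np.argmax(val)); pts.append(c0+rs[i]*np.array([np.cos(a),np.sin(a)]))
P=np.array(pts); A=np.c_[2*P,np.ones(len(P))]
for _ in range(4):
    q2=np.linalg.lstsq(A,(P**2).sum(1),rcond=None)[0]; rr=np.sqrt(q2[2]+q2[0]**2+q2[1]**2); d=np.abs(np.linalg.norm(P-q2[:2],axis=1)-rr); k=d<=np.percentile(d,85); P=P[k];A=A[k]
print("rim",q2[:2],rr,len(P),d.max())
E
```

```text
8.675 [ 0.41916324 -0.03444359  0.25287291]
guess px [311.10315565 117.91346855] prev look [ 0.48812787 -0.01476919  0.092     ]
body 60 [ 0.48689549 -0.01515022] 0.03895775576570856 0.001006755161308083
body 80 [ 0.48684539 -0.0152085 ] 0.039117566226886474 0.0008937058377475535
body 100 [ 0.48689379 -0.01511857] 0.039319071103669716 0.001005328303454088
rim [ 0.48682483 -0.01514449] 0.024963241167898335 24 0.0003914826923327244
```

>>> {"method": "send_rows", "body": {
  "increments": [
    {"dx": -0.055, "dy": 0.49, "dz": 0, "yaw": 0, "claw": -1},
    {"dx": -0.055, "dy": 0.49, "dz": 0, "yaw": 0, "claw": -1},
    {"dx": -0.055, "dy": 0.49, "dz": 0, "yaw": 0, "claw": -1},
    {"dx": -0.055, "dy": 0.49, "dz": 0, "yaw": 0, "claw": -1},
    {"dx": -0.055, "dy": 0.49, "dz": 0, "yaw": 0, "claw": -1},
    {"dx": -0.055, "dy": 0.49, "dz": 0, "yaw": 0, "claw": -1},
    {"dx": -0.055, "dy": 0.49, "dz": 0, "yaw": 0, "claw": -1},
    {"dx": -0.055, "dy": 0.49, "dz": 0, "yaw": 0, "claw": -1}
  ]
}}

```text
time: 9.72
tool_pos: [0.452, -0.2785, 0.2536]
tool_rot: [0.0, 0.992, 0.123, 0.0]
contact_force: [0.7, -0.1, 0.4]
gripper_width: 1.003
grasp_force: 0.0
```

```bash
python3 - <<'E'
from h import *
s=manip.state(); im=save("wrist","w8.png"); E=wristE(s);np.save("w8.npy",E); print(s["time"],s["tool_pos"],s["tool_rot"])
a=im.astype(int)
for th in(20,40,60):
    m=((a[...,2]-a[...,0]>th)).astype(np.uint8)
    c,q,r,e=blob("wrist",E,[.522,-.262,.021],.021,m,70); print("lid",th,q,r,e)
x=np.array([.970,.242]);y=np.array([.242,-.970]); d=q-s["tool_pos"][:2]; print("tool shift m",d@x,d@y, "units",d@x/.5,d@y/.5,(s["tool_pos"][2]-.002)/.5)
E
```

```text
9.725 [ 0.45196375 -0.27845022  0.25357881] [1.69304978e-04 9.92415168e-01 1.22931104e-01 2.19914945e-04]
lid 20 [ 0.52265719 -0.26195446] 0.029601476320207928 0.007391725804499618
lid 40 [ 0.53490023 -0.26636417] 0.0202207307959921 0.01659510692765214
lid 60 [ 0.53609024 -0.26507254] 0.01697041942818608 0.0164545406013342
tool shift m 0.0848400887167292 0.007382261502255734 units 0.1696801774334584 0.014764523004511467 0.5031576125064499
```

```bash
python3 - <<'E'
from h import *
im=cv2.imread("pics/raw_w8.png").astype(int); E=np.load("w8.npy")
t=np.array([.45196,-.27845]);x=np.array([.970,.242]);y=np.array([.242,-.970])
for th in(-10,-5,0,5,10):
    m=(im[...,0]-im[...,2]>th).astype(np.uint8)
    c,q,r,e=blob("wrist",E,[.522,-.262,.021],.021,m,60)
    P=np.array([onz("wrist",a,b,.021,E)[:2] for a,b in cv2.convexHull(c)[:,0,:]]); (cx,cy),R=cv2.minEnclosingCircle(P.astype(np.float32))
    d=q-t; print("lid",th,q,r,e,"encl",cx,cy,R,"tool",d@x/.5,d@y/.5,cv2.boundingRect(c))
E
```

```text
lid -10 [ 0.52157471 -0.26293081] 0.031120859235750024 0.0007991126781553698 encl 0.5215789079666138 -0.2631720304489136 0.03180009871721268 tool 0.1425638263688554 0.0035862949438300877 (287, 89, 52, 55)
lid -5 [ 0.52147796 -0.26293677] 0.031026538264775718 0.0007992743301357581 encl 0.5216825008392334 -0.2632077634334564 0.03183514624834061 tool 0.1423732489451823 0.003551037434174047 (287, 90, 52, 54)
lid 0 [ 0.52149286 -0.26291627] 0.030965110859640196 0.0007796987039934838 encl 0.5214163064956665 -0.26289960741996765 0.03180243447422981 tool 0.14241207674886258 0.0035184652640731537 (287, 90, 52, 54)
lid 5 [ 0.52149155 -0.26293175] 0.030906946324776443 0.0007945735320502474 encl 0.521507740020752 -0.26305776834487915 0.03165671229362488 tool 0.14240203141395447 0.0035478642862577735 (287, 90, 52, 54)
lid 10 [ 0.52146072 -0.26292745] 0.030823747871852207 0.0008203110030412519 encl 0.52131187915802 -0.2630476653575897 0.031564440578222275 tool 0.14234430671901993 0.0035246014234282257 (287, 90, 52, 54)
```

>>> {"method": "send_rows", "body": {
  "increments": [
    {"dx": 0.1424, "dy": 0.0035, "dz": 0.06, "yaw": 0, "claw": -1},
    {"dx": 0.1424, "dy": 0.0035, "dz": 0.18, "yaw": 0, "claw": -1},
    {"dx": 0.1424, "dy": 0.0035, "dz": 0.3, "yaw": 0, "claw": -1},
    {"dx": 0.1424, "dy": 0.0035, "dz": 0.4, "yaw": 0, "claw": -1},
    {"dx": 0.1424, "dy": 0.0035, "dz": 0.47, "yaw": 0, "claw": -1},
    {"dx": 0.1424, "dy": 0.0035, "dz": 0.5, "yaw": 0, "claw": -1},
    {"dx": 0.1424, "dy": 0.0035, "dz": 0.505, "yaw": 0, "claw": -1},
    {"dx": 0.1424, "dy": 0.0035, "dz": 0.505, "yaw": 0, "claw": -1},
    {"dx": 0.1424, "dy": 0.0035, "dz": 0.505, "yaw": 0, "claw": -0.65},
    {"dx": 0.1424, "dy": 0.0035, "dz": 0.505, "yaw": 0, "claw": -0.5},
    {"dx": 0.1424, "dy": 0.0035, "dz": 0.505, "yaw": 0, "claw": -0.46},
    {"dx": 0.1424, "dy": 0.0035, "dz": 0.505, "yaw": 0, "claw": -0.46},
    {"dx": 0.1424, "dy": 0.0035, "dz": 0.505, "yaw": 0, "claw": -0.46}
  ]
}}

```text
time: 11.4
tool_pos: [0.5224, -0.2647, 0.0033]
tool_rot: [0.001, 0.993, 0.122, 0.001]
contact_force: [-2.7, 1.5, 8.0]
gripper_width: 0.74
grasp_force: 39.6
```

>>> {"method": "send_rows", "body": {
  "increments": [
    {"dx": 0, "dy": 0, "dz": -0.02, "yaw": 0, "claw": -0.46},
    {"dx": 0, "dy": 0, "dz": -0.06, "yaw": 0, "claw": -0.46},
    {"dx": 0, "dy": 0, "dz": -0.16, "yaw": 0, "claw": -0.46},
    {"dx": 0, "dy": 0, "dz": -0.26, "yaw": 0, "claw": -0.46},
    {"dx": 0, "dy": 0, "dz": -0.36, "yaw": 0, "claw": -0.46},
    {"dx": 0, "dy": 0, "dz": -0.36, "yaw": 0, "claw": -0.46},
    {"dx": 0, "dy": 0, "dz": -0.36, "yaw": 0, "claw": -0.46}
  ]
}}

```text
time: 12.28
tool_pos: [0.521, -0.2638, 0.1811]
tool_rot: [0.0, 0.993, 0.122, 0.0]
contact_force: [-0.3, -0.6, -1.6]
gripper_width: 0.738
grasp_force: 39.7
```

```bash
python3 - <<'E'
from h import *
s=manip.state(); im=save("wrist","w9.png"); t=save("scene","s9.png"); E=wristE(s);np.save("w9.npy",E); print(s["time"],s["tool_pos"],s["tool_rot"],s["contact_force"],s["grasp_force"],s["gripper_width"])
x=np.array([.970,.242]);y=np.array([.242,-.970])
m=(im[...,2].astype(int)-im[...,0]>8).astype(np.uint8)
k=cv2.morphologyEx(m,cv2.MORPH_OPEN,np.ones((5,5),np.uint8))
for c in cv2.findContours(k,0,2)[0]:
    if cv2.contourArea(c)>500: print(cv2.boundingRect(c),cv2.contourArea(c),cv2.fitEllipse(c))
# predicted skirt-top circle if lid axis = tool axis, skirt top at z_t
for zt in(.014,.018,.022):
    z=s["tool_pos"][2]+zt
    pp=np.array([proj("wrist",[*(s["tool_pos"][:2]+.032*(np.cos(a)*x+np.sin(a)*y)),z],E) for a in np.linspace(0,6.28,60)]); print(zt,"pred bbox",pp.min(0),pp.max(0))
a=t.astype(int); mb=((a[...,2]-a[...,0]>25)&(a[...,2]-a[...,1]>10)).astype(np.uint8); g=proj("scene",[*s["tool_pos"][:2],s["tool_pos"][2]+.01]).astype(int); r=np.zeros_like(mb); r[g[1]-30:g[1]+30,g[0]-30:g[0]+30]=mb[g[1]-30:g[1]+30,g[0]-30:g[0]+30]
c=max(cv2.findContours(r,0,2)[0],key=cv2.contourArea); print("scene",g,cv2.boundingRect(c),cv2.contourArea(c),cv2.minAreaRect(c))
E
```

```text
12.275 [ 0.52100744 -0.26382418  0.18106657] [7.37092945e-05 9.92518119e-01 1.22097394e-01 7.35639045e-05] [-0.31480093 -0.62450472 -1.60784897] 39.686586018651724 0.7381007852736663
(244, 212, 136, 125) 13219.5 ((311.3003234863281, 273.8997497558594), (124.55142211914062, 135.38734436035156), 90.01927185058594)
0.014 pred bbox [245.16698926 208.14018601] [378.43894316 327.71944205]
0.018 pred bbox [243.3516447  210.82627128] [380.29890993 333.16284165]
0.022 pred bbox [241.43332746 213.67467194] [382.26436487 338.89430348]
scene [261 221] (261, 210, 14, 24) 256.0 ((267.5, 221.5), (23.0, 13.0), 90.0)
```

The lid is held centred and level, with its lower edge about 3 mm below the TCP. I'll move it above the canister.

>>> {"method": "send_rows", "body": {
  "increments": [
    {"dx": 0.054, "dy": -0.498, "dz": 0, "yaw": 0, "claw": -0.46},
    {"dx": 0.054, "dy": -0.498, "dz": 0, "yaw": 0, "claw": -0.46},
    {"dx": 0.054, "dy": -0.498, "dz": 0, "yaw": 0, "claw": -0.46},
    {"dx": 0.054, "dy": -0.498, "dz": 0, "yaw": 0, "claw": -0.46},
    {"dx": 0.054, "dy": -0.498, "dz": 0, "yaw": 0, "claw": -0.46},
    {"dx": 0.054, "dy": -0.498, "dz": 0, "yaw": 0, "claw": -0.46},
    {"dx": 0.054, "dy": -0.498, "dz": 0, "yaw": 0, "claw": -0.46},
    {"dx": 0.054, "dy": -0.498, "dz": 0, "yaw": 0, "claw": -0.46},
    {"dx": 0.054, "dy": -0.498, "dz": 0, "yaw": 0, "claw": -0.46},
    {"dx": 0.054, "dy": -0.498, "dz": 0, "yaw": 0, "claw": -0.46}
  ]
}}

```text
time: 13.62
tool_pos: [0.4872, -0.0163, 0.1808]
tool_rot: [-0.0, 0.993, 0.122, -0.0]
contact_force: [-1.2, -0.5, 0.3]
gripper_width: 0.735
grasp_force: 39.8
```

>>> {"method": "send_rows", "body": {
  "increments": [
    {"dx": 0, "dy": -0.002, "dz": 0.05, "yaw": 0, "claw": -0.46},
    {"dx": 0, "dy": -0.002, "dz": 0.1, "yaw": 0, "claw": -0.46},
    {"dx": 0, "dy": -0.002, "dz": 0.14, "yaw": 0, "claw": -0.46},
    {"dx": 0, "dy": -0.002, "dz": 0.16, "yaw": 0, "claw": -0.46},
    {"dx": 0, "dy": -0.002, "dz": 0.175, "yaw": 0, "claw": -0.46},
    {"dx": 0, "dy": -0.002, "dz": 0.185, "yaw": 0, "claw": -0.46},
    {"dx": 0, "dy": -0.002, "dz": 0.19, "yaw": 0, "claw": -0.46},
    {"dx": 0, "dy": -0.002, "dz": 0.19, "yaw": 0, "claw": -0.46}
  ]
}}

```text
time: 14.62
tool_pos: [0.487, -0.0149, 0.086]
tool_rot: [0.0, 0.993, 0.122, 0.0]
contact_force: [-0.3, -0.1, -1.7]
gripper_width: 0.739
grasp_force: 39.8
```

>>> {"method": "send_rows", "body": {
  "increments": [
    {"dx": 0, "dy": 0, "dz": 0.002, "yaw": 0, "claw": -0.46},
    {"dx": 0, "dy": 0, "dz": 0.004, "yaw": 0, "claw": -0.46},
    {"dx": 0, "dy": 0, "dz": 0.006, "yaw": 0, "claw": -0.46},
    {"dx": 0, "dy": 0, "dz": 0.006, "yaw": 0, "claw": -0.46}
  ]
}}

```text
time: 15.12
tool_pos: [0.4873, -0.015, 0.0837]
tool_rot: [0.0, 0.993, 0.122, 0.0]
contact_force: [-2.2, 0.2, 5.9]
gripper_width: 0.74
grasp_force: 40.2
```

Contact at the expected height, so the lid is seated. I'll release, rise and look from straight above.

>>> {"method": "send_rows", "body": {
  "increments": [
    {"dx": 0, "dy": 0, "dz": 0.005, "yaw": 0, "claw": -0.51},
    {"dx": 0, "dy": 0, "dz": 0.004, "yaw": 0, "claw": -0.6},
    {"dx": 0, "dy": 0, "dz": 0.004, "yaw": 0, "claw": -0.8},
    {"dx": 0, "dy": 0, "dz": 0.004, "yaw": 0, "claw": -1},
    {"dx": 0, "dy": 0, "dz": 0.004, "yaw": 0, "claw": -1},
    {"dx": 0, "dy": 0, "dz": -0.03, "yaw": 0, "claw": -1},
    {"dx": 0, "dy": 0, "dz": -0.12, "yaw": 0, "claw": -1},
    {"dx": -0.07, "dy": 0, "dz": -0.24, "yaw": 0, "claw": -1},
    {"dx": -0.14, "dy": 0, "dz": -0.34, "yaw": 0, "claw": -1},
    {"dx": -0.14, "dy": 0, "dz": -0.34, "yaw": 0, "claw": -1},
    {"dx": -0.14, "dy": 0, "dz": -0.34, "yaw": 0, "claw": -1}
  ]
}}

```text
time: 16.5
tool_pos: [0.4191, -0.032, 0.2539]
tool_rot: [0.0, 0.993, 0.122, 0.001]
contact_force: [0.2, 0.3, -0.2]
gripper_width: 0.996
grasp_force: 0.0
```

```bash
python3 - <<'E'
from h import *
s=manip.state(); im=save("wrist","w10.png"); t=save("scene","s10.png"); E=wristE(s);np.save("w10.npy",E); print(s["time"],s["tool_pos"],s["contact_force"])
a=im.astype(int); hsv=cv2.cvtColor(im,cv2.COLOR_RGB2HSV); bl=((a[...,2]-a[...,0]>5)&(hsv[...,1]>90)).astype(np.uint8)
G=[.487,-.015,.1]
print("lid",blob("wrist",E,G,.101,bl,60)[1:], "lid B",blob("wrist",E,G,.101,((a[...,2]-a[...,0]>25)).astype(np.uint8),60)[1:])
sil=((hsv[...,1]<80)|(a[...,2]-a[...,0]>0)).astype(np.uint8)
print("can body",blob("wrist",E,[.487,-.015,.066],.066,sil,70)[1:])
a=t.astype(int); mb=((a[...,2]-a[...,0]>20)&(a[...,2]-a[...,1]>10)).astype(np.uint8); g=proj("scene",[.487,-.015,.1]).astype(int); r=np.zeros_like(mb); r[g[1]-40:g[1]+40,g[0]-40:g[0]+40]=mb[g[1]-40:g[1]+40,g[0]-40:g[0]+40]
c=max(cv2.findContours(r,0,2)[0],key=cv2.contourArea); print("scene bbox",cv2.boundingRect(c))
an=np.linspace(0,6.28,90); D=np.c_[np.cos(an),np.sin(an)]
P=[proj("scene",[.487+.032*d[0],-.015+.032*d[1],z]) for d in D for z in(.080,.101)]+[proj("scene",[.487+.032*np.cos(f)*d[0],-.015+.032*np.cos(f)*d[1],.101+.013*np.sin(f)]) for d in D for f in np.linspace(0,1.57,9)]
P=np.array(P); print("expected",P.min(0),P.max(0))
E
```

```text
16.5 [ 0.41913689 -0.03196791  0.25386799] [ 0.18076937  0.25611725 -0.20490208]
lid (array([ 0.48743838, -0.01488062]), np.float64(0.030871282931091214), np.float64(0.0018484351890947735)) lid B (array([ 0.48892353, -0.01436719]), np.float64(0.029501658817064593), np.float64(0.004652618379325155))
can body (array([ 0.48681922, -0.01526635]), np.float64(0.039164507607588744), np.float64(0.0007992349927605433))
scene bbox (298, 190, 21, 19)
expected [296.25532085 189.08189262] [318.76862651 209.22818004]
```

The lid is seated and centred within 1 mm, with the expected apparent size in both views. Next I'll look at the bar from straight above.

>>> {"method": "send_rows", "body": {
  "increments": [
    {"dx": 0.25, "dy": -0.425, "dz": 0, "yaw": 0, "claw": -1},
    {"dx": 0.25, "dy": -0.425, "dz": 0, "yaw": 0, "claw": -1},
    {"dx": 0.25, "dy": -0.425, "dz": 0, "yaw": 0, "claw": -1},
    {"dx": 0.25, "dy": -0.425, "dz": 0, "yaw": 0, "claw": -1},
    {"dx": 0.25, "dy": -0.425, "dz": 0, "yaw": 0, "claw": -1},
    {"dx": 0.25, "dy": -0.425, "dz": 0, "yaw": 0, "claw": -1},
    {"dx": 0.25, "dy": -0.425, "dz": 0, "yaw": 0, "claw": -1},
    {"dx": 0.25, "dy": -0.425, "dz": 0, "yaw": 0, "claw": -1}
  ]
}}

```text
time: 17.6
tool_pos: [0.4887, 0.2036, 0.2528]
tool_rot: [0.0, 0.993, 0.121, 0.0]
contact_force: [-0.1, 0.0, 0.6]
gripper_width: 0.998
grasp_force: 0.0
```

```bash
python3 - <<'E'
from h import *
s=manip.state(); im=save("wrist","w11.png"); E=wristE(s); p=s["tool_pos"]; print(s["time"],p,s["tool_rot"])
hsv=cv2.cvtColor(im,cv2.COLOR_RGB2HSV)
for th in(60,75,95):
    c=blob("wrist",E,[.559,.222,.024],.024,(hsv[...,1]<th).astype(np.uint8),65)[0]
    P=np.array([onz("wrist",a,e,.024,E)[:2] for a,e in c[:,0,:]]).astype(np.float32)
    R=cv2.minAreaRect(P*1000); print(th,R); q=np.array(R[0])/1000; d=q-p[:2]; x=np.array([.9702,.2424]);y=np.array([.2424,-.9702]); print("units",d@x/.5,d@y/.5)
E
```

```text
17.6 [0.48872326 0.20356082 0.25275895] [2.40259572e-05 9.92625815e-01 1.21218770e-01 1.49814432e-05]
60 ((560.4133911132812, 221.8848114013672), (118.3673324584961, 39.53346252441406), 13.984827041625977)
units 0.1479910112347179 -0.0008005032080556494
75 ((560.4379272460938, 221.78948974609375), (118.36817932128906, 39.769989013671875), 13.983927726745605)
units 0.14799240920835072 -0.0006036459509755887
95 ((560.4051513671875, 221.92111206054688), (118.36194610595703, 40.094085693359375), 13.974479675292969)
units 0.1479926213909679 -0.0008749356360341998
```

>>> {"method": "send_rows", "body": {
  "increments": [
    {"dx": 0.148, "dy": -0.001, "dz": 0.1, "yaw": 0, "claw": -1},
    {"dx": 0.148, "dy": -0.001, "dz": 0.2, "yaw": 0, "claw": -0.8},
    {"dx": 0.148, "dy": -0.001, "dz": 0.3, "yaw": 0, "claw": -0.6},
    {"dx": 0.148, "dy": -0.001, "dz": 0.4, "yaw": 0, "claw": -0.6},
    {"dx": 0.148, "dy": -0.001, "dz": 0.47, "yaw": 0, "claw": -0.6},
    {"dx": 0.148, "dy": -0.001, "dz": 0.495, "yaw": 0, "claw": -0.6},
    {"dx": 0.148, "dy": -0.001, "dz": 0.499, "yaw": 0, "claw": -0.6},
    {"dx": 0.148, "dy": -0.001, "dz": 0.499, "yaw": 0, "claw": -0.6},
    {"dx": 0.148, "dy": -0.001, "dz": 0.499, "yaw": 0, "claw": -0.2},
    {"dx": 0.148, "dy": -0.001, "dz": 0.499, "yaw": 0, "claw": 0},
    {"dx": 0.148, "dy": -0.001, "dz": 0.499, "yaw": 0, "claw": 0.06},
    {"dx": 0.148, "dy": -0.001, "dz": 0.499, "yaw": 0, "claw": 0.12},
    {"dx": 0.148, "dy": -0.001, "dz": 0.499, "yaw": 0, "claw": 0.12},
    {"dx": 0.148, "dy": -0.001, "dz": 0.499, "yaw": 0, "claw": 0.12}
  ]
}}

```text
time: 19.4
tool_pos: [0.5613, 0.223, 0.0044]
tool_rot: [0.0, 0.993, 0.122, 0.001]
contact_force: [0.4, -2.4, 5.4]
gripper_width: 0.456
grasp_force: 59.3
```

>>> {"method": "send_rows", "body": {
  "increments": [
    {"dx": 0, "dy": 0, "dz": -0.02, "yaw": 0, "claw": 0.12},
    {"dx": 0, "dy": 0, "dz": -0.06, "yaw": 0, "claw": 0.12},
    {"dx": 0, "dy": 0, "dz": -0.14, "yaw": 0, "claw": 0.12},
    {"dx": 0, "dy": 0, "dz": -0.24, "yaw": 0, "claw": 0.12},
    {"dx": 0, "dy": 0, "dz": -0.34, "yaw": 0, "claw": 0.12},
    {"dx": 0, "dy": 0, "dz": -0.4, "yaw": 0, "claw": 0.12},
    {"dx": 0, "dy": 0, "dz": -0.4, "yaw": 0, "claw": 0.12},
    {"dx": 0, "dy": 0, "dz": -0.4, "yaw": 0, "claw": 0.12},
    {"dx": 0, "dy": 0, "dz": -0.4, "yaw": 0, "claw": 0.12}
  ]
}}

```text
time: 20.52
tool_pos: [0.559, 0.2227, 0.2005]
tool_rot: [0.0, 0.993, 0.122, -0.002]
contact_force: [0.0, 0.2, -2.9]
gripper_width: 0.453
grasp_force: 59.3
```

```bash
python3 - <<'E'
from h import *
s=manip.state(); im=save("wrist","w12.png"); t=save("scene","s12.png"); E=wristE(s); p=s["tool_pos"]; print(s["time"],p,s["tool_rot"],s["contact_force"],s["grasp_force"])
hsv=cv2.cvtColor(im,cv2.COLOR_RGB2HSV); x=np.array([.9702,.2424]);y=np.array([.2424,-.9702])
# predicted far top/bottom edge rows, bar level: top at p.z-.0044+.024
for zt in(.0196,-.0044): print("pred far edge",[proj("wrist",[*(p[:2]+.06*x+k*.02*y),p[2]+zt],E).round(1) for k in(-1,1)])
g=cv2.cvtColor(im,cv2.COLOR_RGB2GRAY).astype(int)
for u in(295,311,327): print(u,g[130:215:3,u].tolist()); print("sat",hsv[130:215:3,u,1].tolist())
d=np.array([.4872,-.0150])-p[:2]; print("to lid units",d@x/.5,d@y/.5)
# scene: side view of the bar
hs=cv2.cvtColor(t,cv2.COLOR_RGB2HSV)
C=[proj("scene",[*(p[:2]+a*x+b*y),p[2]+c]).round(1).tolist() for a in(-.06,.06) for b in(-.02,.02) for c in(-.0044,.0196)]; print(C)
E
```

```text
20.525 [0.55900184 0.22267758 0.20049279] [ 2.60233025e-04  9.92516132e-01  1.22092270e-01 -2.26660555e-03] [ 0.01965604  0.17424479 -2.87431604] 59.33432579040527
pred far edge [array([262.5, 146.6]), array([361.2, 146.6])]
pred far edge [array([270.3, 141.6]), array([353.2, 141.6])]
295 [97, 95, 96, 85, 94, 60, 54, 96, 115, 114, 94, 93, 95, 91, 93, 93, 88, 95, 90, 92, 95, 84, 88, 95, 90, 90, 87, 89, 94]
sat [148, 147, 141, 150, 148, 67, 37, 13, 7, 9, 11, 8, 13, 25, 11, 5, 9, 11, 11, 11, 16, 6, 17, 18, 8, 11, 9, 8, 8]
311 [92, 95, 94, 82, 91, 72, 57, 89, 99, 93, 94, 94, 95, 94, 95, 93, 97, 92, 95, 93, 92, 96, 93, 93, 93, 90, 94, 88, 89]
sat [140, 144, 146, 135, 136, 78, 30, 17, 15, 13, 8, 11, 8, 16, 11, 8, 10, 19, 13, 3, 16, 16, 5, 11, 5, 17, 8, 11, 14]
327 [119, 94, 124, 172, 147, 71, 60, 94, 101, 99, 103, 97, 100, 105, 100, 100, 99, 100, 96, 99, 98, 96, 96, 96, 95, 98, 99, 94, 99]
sat [144, 142, 152, 135, 143, 66, 33, 19, 10, 10, 19, 10, 8, 12, 5, 15, 18, 15, 10, 10, 15, 10, 10, 13, 13, 8, 3, 11, 23]
to lid units -0.2545503898830396 0.4263800405666992
[[354.1, 133.7], [354.6, 126.7], [350.6, 139.8], [351.1, 132.7], [392.7, 140.6], [393.6, 133.5], [389.9, 146.9], [390.8, 139.8]]
```

The bar is held level and within about 1–2 mm of where it should be. I'll carry it above the lid.

>>> {"method": "send_rows", "body": {
  "increments": [
    {"dx": -0.06, "dy": 0.1, "dz": 0, "yaw": 0, "claw": 0.12},
    {"dx": -0.12, "dy": 0.2, "dz": 0, "yaw": 0, "claw": 0.12},
    {"dx": -0.18, "dy": 0.3, "dz": 0, "yaw": 0, "claw": 0.12},
    {"dx": -0.22, "dy": 0.38, "dz": 0, "yaw": 0, "claw": 0.12},
    {"dx": -0.252, "dy": 0.426, "dz": 0, "yaw": 0, "claw": 0.12},
    {"dx": -0.252, "dy": 0.426, "dz": 0, "yaw": 0, "claw": 0.12},
    {"dx": -0.252, "dy": 0.426, "dz": 0, "yaw": 0, "claw": 0.12},
    {"dx": -0.252, "dy": 0.426, "dz": 0.1, "yaw": 0, "claw": 0.12},
    {"dx": -0.252, "dy": 0.426, "dz": 0.13, "yaw": 0, "claw": 0.12},
    {"dx": -0.252, "dy": 0.426, "dz": 0.13, "yaw": 0, "claw": 0.12},
    {"dx": -0.252, "dy": 0.426, "dz": 0.13, "yaw": 0, "claw": 0.12}
  ]
}}

```text
time: 22.0
tool_pos: [0.4909, -0.014, 0.14]
tool_rot: [0.0, 0.992, 0.122, 0.001]
contact_force: [-0.8, 0.2, -2.1]
gripper_width: 0.455
grasp_force: 59.5
```

```bash
python3 - <<'E'
from h import *
P=[]
for i in range(4): s=manip.state(); P.append(s["tool_pos"]); manip.grab_frame("wrist")
p=np.mean(P,0); x=np.array([.9702,.2424]);y=np.array([.2424,-.9702]); d=np.array([.4872,-.0150])+.0012*x-p[:2]; print(np.round(P,4),s["tool_rot"],"units",d@x/.5,d@y/.5,(p[2]-.1184)/.5,s["contact_force"])
E
```

```text
[[ 0.4909 -0.014   0.14  ]
 [ 0.4911 -0.0142  0.1403]
 [ 0.4911 -0.0143  0.1403]
 [ 0.4909 -0.0143  0.1401]] [4.16218934e-04 9.92507933e-01 1.22171101e-01 1.43242152e-03] units -0.00539703027205795 -0.000265987142798307 0.04354001451129064 [ 0.20361661  0.24226549 -2.77303556]
```

>>> {"method": "send_rows", "body": {
  "increments": [
    {"dx": -0.004, "dy": 0, "dz": 0.015, "yaw": 0, "claw": 0.12},
    {"dx": -0.004, "dy": 0, "dz": 0.025, "yaw": 0, "claw": 0.12},
    {"dx": -0.004, "dy": 0, "dz": 0.033, "yaw": 0, "claw": 0.12},
    {"dx": -0.004, "dy": 0, "dz": 0.037, "yaw": 0, "claw": 0.12},
    {"dx": -0.004, "dy": 0, "dz": 0.04, "yaw": 0, "claw": 0.12},
    {"dx": -0.004, "dy": 0, "dz": 0.04, "yaw": 0, "claw": 0.12}
  ]
}}

```text
time: 22.95
tool_pos: [0.4881, -0.0147, 0.1187]
tool_rot: [0.0, 0.993, 0.122, 0.0]
contact_force: [-0.6, 0.0, -1.5]
gripper_width: 0.454
grasp_force: 59.8
```

>>> {"method": "send_rows", "body": {
  "increments": [
    {"dx": 0, "dy": 0, "dz": 0.001, "yaw": 0, "claw": 0.12},
    {"dx": 0, "dy": 0, "dz": 0.002, "yaw": 0, "claw": 0.12},
    {"dx": 0, "dy": 0, "dz": 0.002, "yaw": 0, "claw": 0.12},
    {"dx": 0, "dy": 0, "dz": 0.002, "yaw": 0, "claw": 0.12}
  ]
}}

```text
time: 23.45
tool_pos: [0.4884, -0.0147, 0.1185]
tool_rot: [0.0, 0.993, 0.122, 0.001]
contact_force: [-3.0, 0.4, 5.4]
gripper_width: 0.452
grasp_force: 60.4
```

The bar is touching the crown. I'll ease off, release gradually with the fingers as loose guides, and then open.

>>> {"method": "send_rows", "body": {
  "increments": [
    {"dx": 0, "dy": 0, "dz": 0.001, "yaw": 0, "claw": 0.1},
    {"dx": 0, "dy": 0, "dz": 0, "yaw": 0, "claw": 0.08},
    {"dx": 0, "dy": 0, "dz": 0, "yaw": 0, "claw": 0.07},
    {"dx": 0, "dy": 0, "dz": 0, "yaw": 0, "claw": 0.06},
    {"dx": 0, "dy": 0, "dz": 0, "yaw": 0, "claw": 0.05},
    {"dx": 0, "dy": 0, "dz": 0, "yaw": 0, "claw": 0.04},
    {"dx": 0, "dy": 0, "dz": 0, "yaw": 0, "claw": 0.02},
    {"dx": 0, "dy": 0, "dz": 0, "yaw": 0, "claw": 0},
    {"dx": 0, "dy": 0, "dz": 0, "yaw": 0, "claw": -0.04},
    {"dx": 0, "dy": 0, "dz": 0, "yaw": 0, "claw": -0.1},
    {"dx": 0, "dy": 0, "dz": 0, "yaw": 0, "claw": -0.1},
    {"dx": 0, "dy": 0, "dz": 0, "yaw": 0, "claw": -0.1}
  ]
}}

```text
time: 24.95
tool_pos: [0.4879, -0.0147, 0.1173]
tool_rot: [0.0, 0.993, 0.122, 0.0]
contact_force: [0.7, 0.2, -0.4]
gripper_width: 0.547
grasp_force: 0.0
```

```bash
cat > chk.py <<'E'
from h import *
s=manip.state(); im=save("wrist","w13.png"); E=wristE(s); p=s["tool_pos"]; print(s["time"],p,s["tool_rot"],s["contact_force"],s["grasp_force"])
hsv=cv2.cvtColor(im,cv2.COLOR_RGB2HSV); x=np.array([.9702,.2424]);y=np.array([.2424,-.9702]); c=np.array([.4872,-.0150])
for z in(.138,.114): print("pred far edge z",z,[proj("wrist",[*(c+.06*x+k*.02*y),z],E).round(1) for k in(-1,1)])
g=cv2.cvtColor(im,cv2.COLOR_RGB2GRAY).astype(int)
for u in(295,311,327): print(u,g[130:170:2,u].tolist(),hsv[130:170:2,u,1].tolist())
E
python3 chk.py
```

```text
24.95 [ 0.48786366 -0.01467974  0.11734256] [7.28456062e-06 9.92519463e-01 1.22086504e-01 3.96067965e-05] [ 0.68554837  0.19376682 -0.40501127] 0.0
pred far edge z 0.138 [array([262.7, 148.4]), array([361.8, 148.4])]
pred far edge z 0.114 [array([270.4, 143.3]), array([353.7, 143.3])]
295 [108, 111, 114, 100, 93, 90, 99, 93, 55, 56, 86, 105, 115, 92, 89, 88, 89, 92, 89, 90] [145, 146, 143, 150, 139, 155, 141, 147, 22, 26, 12, 10, 19, 6, 11, 0, 6, 11, 25, 3]
311 [109, 108, 109, 112, 109, 106, 96, 88, 56, 57, 76, 90, 93, 96, 96, 94, 97, 88, 91, 90] [151, 142, 150, 142, 149, 153, 147, 143, 9, 35, 10, 25, 19, 11, 13, 11, 15, 0, 11, 6]
327 [165, 174, 171, 170, 175, 178, 92, 89, 50, 59, 77, 93, 98, 100, 101, 99, 93, 96, 94, 99] [146, 137, 134, 139, 132, 130, 145, 136, 39, 46, 16, 5, 13, 8, 10, 13, 16, 8, 8, 10]
```

It is free and level. I'll open wider and rise.

>>> {"method": "send_rows", "body": {
  "increments": [
    {"dx": 0, "dy": 0, "dz": 0, "yaw": 0, "claw": -0.4},
    {"dx": 0, "dy": 0, "dz": 0, "yaw": 0, "claw": -0.7},
    {"dx": 0, "dy": 0, "dz": 0, "yaw": 0, "claw": -0.7},
    {"dx": 0, "dy": 0, "dz": -0.05, "yaw": 0, "claw": -0.7},
    {"dx": 0, "dy": 0, "dz": -0.12, "yaw": 0, "claw": -0.7},
    {"dx": 0, "dy": 0, "dz": -0.22, "yaw": 0, "claw": -0.7},
    {"dx": -0.07, "dy": 0, "dz": -0.3, "yaw": 0, "claw": -0.7},
    {"dx": -0.14, "dy": 0, "dz": -0.3, "yaw": 0, "claw": -0.7},
    {"dx": -0.14, "dy": 0, "dz": -0.3, "yaw": 0, "claw": -0.7},
    {"dx": -0.14, "dy": 0, "dz": -0.3, "yaw": 0, "claw": -0.7}
  ]
}}

```text
time: 26.25
tool_pos: [0.4201, -0.0316, 0.2671]
tool_rot: [-0.0, 0.993, 0.122, 0.0]
contact_force: [0.8, -0.0, -0.2]
gripper_width: 0.849
grasp_force: 0.0
```

```bash
python3 - <<'E'
from h import *
for i in range(2):
    s=manip.state(); im=save("wrist","w14.png"); E=wristE(s); hsv=cv2.cvtColor(im,cv2.COLOR_RGB2HSV); a=im.astype(int); G=[.487,-.015,.138]
    m=(hsv[...,2]>0)&(hsv[...,1]<80)
    u,v=proj("wrist",G,E).astype(int); g=im[v,u]; print(s["time"],s["tool_pos"],g)
    # bright top face only: far end beyond canister body (radius 40) -> columns along length
    x=np.array([.9702,.2424]); y=np.array([.2424,-.9702]); c=np.array(G[:2])
    for off in(-.012,0,.012):
        r=np.arange(-.075,.0751,.001); S=[]
        for t in r:
            U=proj("wrist",[*(c+t*x+off*y),.138],E).round().astype(int); S.append(int(hsv[U[1],U[0],1]))
        S=np.array(S)<80; k=np.where(S)[0]; print(off,"extent",r[k[0]].round(3),r[k[-1]].round(3))
    w=np.arange(-.04,.0401,.001)
    for t in(-.05,.05):
        S=np.array([int(hsv[tuple(proj("wrist",[*(c+t*x+o*y),.138],E).round().astype(int)[::-1])][1]) for o in w])<80; k=np.where(S)[0]; print("width at",t,w[k[0]].round(3),w[k[-1]].round(3))
E
```

```text
26.25 [ 0.42007724 -0.0315891   0.26707454] [121 120 119]
-0.012 extent -0.059 0.059
0 extent -0.059 0.059
0.012 extent -0.059 0.059
width at -0.05 -0.02 0.019
width at 0.05 -0.019 0.019
26.3 [ 0.42019387 -0.03152242  0.26686399] [94 98 94]
-0.012 extent -0.059 0.059
0 extent -0.059 0.059
0.012 extent -0.059 0.059
width at -0.05 -0.02 0.019
width at 0.05 -0.02 0.019
```

The bar is centred within 1 mm and level on the crown, it is still, and the arm is clear. I'll hand it in.

```bash
python3 -c "
from plant import manip; print(manip.job_done())"
```

```text
the job is handed in; nothing more can be done
None
```

I laid the bar flat, seated the lid level on the canister, balanced the bar on the crown within about 1 mm of centre, and handed the job in at about 26 s of robot time; no verdict came back.

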